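# Test a pendant's stone with a gem tester

## Task

Blow the dust off the pendant in the ball vise: press the air duster's cap right down and let it come back up. Then draw the gem tester out of the tool block and hold its probe on the flat top of the pendant's large stone, square to that tilted face and pressed lightly, so that the sprung tip goes part of the way in but not to its stop; keep it off the metal mount, do not shift the vise head, and leave everything else on the bench as it is. Hold it there for a second or more and finish while still holding it in the gripper: do not let go or put it down.

Things in the scene. Friction and masses are not known exactly. Their poses are not given: they have to be found in the camera images.
- stone: the pendant's large rectangular amber step-cut stone, fixed in the vise. Origin: centre of its flat top (20 mm in x, 16 in y), 115 mm above the bench when level; z: outward normal of that face, leaning 0.08 to 0.38 rad from vertical towards the vise's own front (-x side, roughly to the robot). It stands 3 mm above the metal mount, 5 mm above the vise jaws.
- pendant: the pendant's plain brass mount, 38 (x) by 31 mm (y), gripped between the vise jaws, with a tiny round stone at each x end beside the large one. Origin at the centre of the vise's ball, 63 mm below the stone's flat top along the stone's normal. Must not be touched by the tester.
- vise: steel engraver's ball vise, about 90 mm across and 115 mm high, standing on a rubber ring 112 mm across; fixed to the bench. Origin: centre of its underside; its front is -x. The ball's centre is 52 mm up; the head carries two jaws, together 71 mm long across y and 44 mm along x.
- vise_head (a joint): tilt of the vise head about the ball's centre, rad: 0 level, grows as it leans to the vise's front (-x). Stiff (4 N m): it stays where it is set.
- duster: air-duster spray can, 52 mm across, in a fixed bench bracket behind the vise (about 130 mm to the vise's +x side). Origin: centre of its foot. A thin red straw, 85 mm long, slopes from the cap (160 mm up) towards the stone and ends 133 mm above the bench, 40 to 70 mm short of the stone: come to the stone from above, not through the straw.
- cap_top (a point): centre of the top of the duster's black round cap, 170 mm above the bench when up; the cap is 21 mm across, flat-topped, and goes straight down.
- duster_cap (a joint): how far the cap is pressed, m: 0 up, 0.005 right down; sprung, 3 N to start, 8 N right down; returns by itself.
- tool_block: dark wooden tool block, 60 (x) by 200 (y) by 60 mm high, fixed, with three 18.5 mm square holes 56 mm deep in a row along its y at -70, 0 and +70 mm. Each holds one upright tool. Origin: centre of its underside.
- tester: gem tester, 150 mm long: the one tool with a flat-sided grey body (18 mm in x, 24 in y, from 56 to 150 mm above the tip). Below: a collar 26 mm across (50-56 mm) resting on the block, and a black nose 16.5 mm across in the hole. Origin: end of the tip when out; z up the body. Stands upright, tip down, origin 10 mm above the bench, in any of the holes; x sides face the block's x (within 0.3 rad).
- tester_tip (a point): end of the tester's copper probe tip, 3 mm thick, standing 12 mm out of the nose.
- tester_probe (a joint): how far the sprung tip is pushed in, m: 0 fully out, 0.005 at its stop; 0.8 N to start, plus 0.5 N per mm, 3.3 N at the stop.
- pusher: bezel pusher with a mushroom-shaped wooden handle (38 mm across at the top), upright in the tool block, top 135 mm above the bench; loose. Origin: lower end. To be left.
- penlight: round aluminium penlight, 27 mm across at the head, upright in the tool block, top 138 mm above the bench; loose. Origin: lower end. To be left.
- bench_block: loose square steel bench block, 64 by 64 by 19 mm. Origin: centre of underside. To be left.
- hammer: loose small hammer lying flat, 210 mm long. To be left.
- pliers: loose pliers lying flat, 150 mm long, origin under the pivot. To be left.
- jar: loose small glass jar with a steel lid, 48 mm across, 50 mm high. Origin: centre of underside. To be left.
- loupe: loose folding loupe, 45 mm long, 23 mm high, origin in the lens barrel. To be left.
- findings_tray: loose white divided tray of small findings, 100 by 130 by 18 mm. Origin: centre of underside. To be left.

How it is judged:
By the outcome, as a careful person would: the job done as asked, in the order asked, and still so for the second after the job is handed in, while the arm keeps its last pose, push and grip.
It also fails if it takes over 53 s, if anything falls off the work surface, if the arm or the gripper's body presses on something with over 40 N, if the wrist force passes 120 N, or if a joint passes its speed limit or range.

## Robot

A 6-joint arm with a two-finger parallel gripper is mounted at the origin on the work surface. World frame = base frame: x ahead of the robot, y to its left, z up, the work surface at z = 0. Lengths are in mm, angles in degrees, forces in N, time in s.
With the tool pointing down it reaches from about 350 to 850 mm from the base axis. Payload 8.1 kg.
Tool frame: the origin (TCP) lies on the centre line of the jaws, within the pads' length; the fingertips stand 19 mm ahead of it and the grasp point (between the pads) is the TCP (r.tip_reach is the z of the fingertips in the tool frame, in mm); z points along the fingers, y is the line along which they close (so a half turn about z gives the same grasp; the last joint's range is limited). The gripper opens to 85 mm and grips with 20 to 120 N. Pads are 22 mm wide; open, the fingers measure 114 mm over their backs; the gripper's body (76 mm by 85 mm) begins 54 mm behind the grasp point. The pads swing forward as they close: fully open they stand 13 mm farther back than shut.
Start: joints at [63.976, 7.471, 85.268, -0, 87.261, -4.893], TCP at [216.277, 559.669, 250.292] pointing down, gripper open.
Joint ranges: [-169.43, 169.43], [-51.17, 129.36], [1.28, 143.12], [-76.62, 256.62], [0, 156.53], [-152.29, 152.29]. Speed limits (degrees/s): [136.94, 136.94, 159.86, 180, 180, 180].

## Interface

Orientations are given as [roll, pitch, yaw] about the fixed x, y, z axes, in that order (R = Rz(yaw) Ry(pitch) Rx(roll)).
In Python, from bench import r gives the robot as it stands. The module is installed in compiled form; this text tells all that it offers.
- The arm moves only by the shell command python3 -m handwheel 'ROWS' [FORCE]. ROWS is JSON, a list of rows, each a list of 7 numbers: the shift along the tool's x, y, z in m, then the turn, a rotation vector about the tool's x, y, z in degrees, then the finger opening in m, from 0 to 0.0854. In form: [[tx, ty, tz, ax, ay, az, claw], ...]. A call has 1 to 8 rows; each row shifts and turns the commanded pose from where the row before left it, along the tool's axes as they then stand; what a row does not reach is not made up. A row lasts 1/12 s, in which the tool goes at most 41.7 mm and 7.16 degrees, less where a joint would pass 70% of its speed; a pose out of reach is approached as far as the arm can. A call with a gripper value outside its range is refused whole. The fingers move at their own pace and stop on an object; FORCE is the grip in N (left out, the last holds). Time passes only in rows, so rows that do not move let the fingers close. It gives the time, the measured TCP pose, the force, the opening and the grip force at its end, in the units of the state.
- r.sense(): the state, without advancing time (a new reading comes with each control period).
- r.snapshot(name): name is "side" or "top" or "wrist"; returns (picture, depth): 400x640x3 uint8, blue, green, red; 400x640 float32, mm along the optical axis (not along the pixel's ray), 0 where there is no reading.
- r.calibration(name): a dict with "vfov" (degrees; the focal length in pixels is half the picture's height over the tangent of half this angle, whatever the lens; pixels are square), "cx", "cy" (the principal point, pixels), "dist" ([k1, k2, p1, p2, k3] as OpenCV has them; the pictures are not rectified), "rvec" (rotation vector, rad) and "tvec" (3), from world to camera coordinates, as OpenCV has them; the wrist camera has in their place "tool_from_camera" (4x4, takes a point from camera to tool coordinates, whose origin is the TCP and whose axes are the flange's). Camera axes: x right, y down, z forward; pixel columns grow to the right and rows downward; lengths in mm; the calibration is good to about 2 mm. A picture is of the moment at which its call begins: read the wrist's pose just before it. calibration takes no time and is no camera call.
- r.hand_in(): hands the job in; it is judged then, once.
The state is a dict: "time": time; "joint_pos": joint angles; "qd": joint speeds; "joint_efforts": joint torques, N m; "tool_pos": TCP position; "tcp_rot": TCP orientation; "ft_force": force on the tool from outside, world axes, zero at the start; "wrist_torque": the same for the moment, N m; "finger_gap": finger opening in mm; "grip_force": force on a finger pad.
Only numpy, scipy, OpenCV 4.12 (cv2) and the standard library are available. Lean on these libraries where they do the work, as an engineer would, in place of code of your own. Each camera call takes 0.05 s, during which the arm holds its last target. There are 200 camera calls.

## Working session

There is one attempt and no reset: what is moved stays moved. The work goes in short steps, Python scripts to look and compute and a shell command to move; the robot and the scene stay as the last step left them, time stands still between calls to the robot, and variables do not carry over. Pictures are saved under pics/ and viewed, at most 10 in all, crops included, and the job is handed in when it is done.

```bash
mkdir -p pics; cat > h.py <<'E'
import numpy as np, cv2
from scipy.spatial.transform import Rotation as R
from bench import r
def K(c):
    f=200/np.tan(np.radians(c["vfov"])/2); return np.array([[f,0,c["cx"]],[0,f,c["cy"]],[0,0,1.]]),np.array(c["dist"],float)
def tool():
    s=r.sense(); T=np.eye(4); T[:3,:3]=R.from_euler('xyz',s["tcp_rot"],degrees=True).as_matrix(); T[:3,3]=s["tool_pos"]; return T
def w2c(n,T=None):  # world from camera
    c=r.calibration(n)
    if n=="wrist": return T@np.array(c["tool_from_camera"])
    M=np.eye(4); M[:3,:3]=cv2.Rodrigues(np.array(c["rvec"],float))[0]; M[:3,3]=np.array(c["tvec"]).ravel(); return np.linalg.inv(M)
def shot(n,name):
    T=tool(); p,d=r.snapshot(n); cv2.imwrite(f"pics/{name}.png",p); M=w2c(n,T); np.savez(f"pics/{name}.npz",p=p,d=d,M=M,n=n); return p,d,M
def load(name):
    z=np.load(f"pics/{name}.npz"); return z["p"],z["d"],z["M"],str(z["n"])
def rays(n,M,uv):
    k,D=K(r.calibration(n)); q=cv2.undistortPoints(np.array(uv,float).reshape(-1,1,2),k,D).reshape(-1,2)
    return M[:3,3],np.c_[q,np.ones(len(q))]@M[:3,:3].T
def onz(n,M,uv,z):
    o,d=rays(n,M,uv); return o+d*((z-o[2])/d[:,2])[:,None]
def cloud(name):
    p,d,M,n=load(name); v,u=np.mgrid[0:400,0:640]; o,dr=rays(n,M,np.c_[u.ravel(),v.ravel()])
    P=(o+dr*d.reshape(-1,1)).reshape(400,640,3); P[d==0]=np.nan; return p,P
def tri(a,b):  # list of (o,d)
    A=[];B=[]
    for o,d in (a,b):
        d=d/np.linalg.norm(d); Q=np.eye(3)-np.outer(d,d); A.append(Q);B.append(Q@o)
    return np.linalg.lstsq(np.vstack(A),np.hstack(B),rcond=None)[0]
E
python3 - <<'E'
from h import *
for n in("side","top","wrist"):
    p,d,M=shot(n,n+"0"); print(n,M.round(2).tolist(),(d>0).mean())
E
```

```text
side [[0.95, -0.16, 0.27, 262.2], [-0.31, -0.48, 0.82, -886.86], [0.0, -0.86, -0.5, 688.81], [0.0, 0.0, 0.0, 1.0]] 0.99575
top [[-0.02, -1.0, 0.09, 423.34], [-1.0, 0.02, 0.0, -3.24], [-0.0, -0.09, -1.0, 1579.21], [0.0, 0.0, 0.0, 1.0]] 0.99601953125
wrist [[0.36, 0.89, 0.29, 141.64], [0.93, -0.34, -0.11, 588.15], [-0.0, 0.31, -0.95, 371.76], [0.0, 0.0, 0.0, 1.0]] 0.99613671875
```

View pics/side0.png

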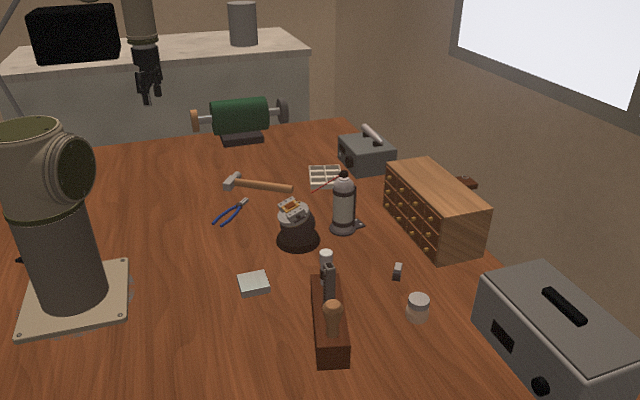

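View pics/top0.png

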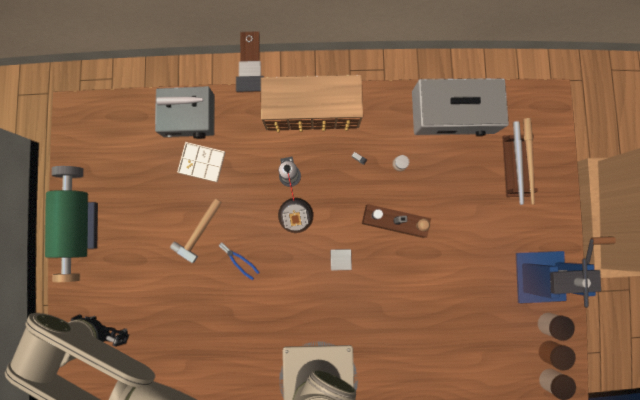

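The side view shows the vise/stone at (292,208), duster cap at (343,175) and block with the grey tester in the middle hole at (328,268). In the top view the cap is at (287,168), stone (295,218), tester (401,219), penlight (378,214) and pusher (423,225).

```bash
python3 - <<'E'
from h import *
k,D=K(r.calibration("top")); print("f",k[0,0],K(r.calibration("side"))[0][0,0])
p,P=cloud("top0")
def reg(P,uv,s=14): 
    u,v=uv; return P[v-s:v+s,u-s:u+s].reshape(-1,3)
for nm,uv,z in(("cap",(287,168),165),("tester",(401,219),153),("pen",(378,214),130),("push",(423,225),125)):
    q=reg(P,uv,10); zz=q[:,2]; m=zz>z-6; print(nm,np.nanmax(zz).round(),m.sum(),np.nanmean(q[m],0).round(1), np.nanmin(q[m],0).round(),np.nanmax(q[m],0).round())
# block outline top
q=P[195:245,350:440].reshape(-1,3); q=q[(q[:,2]>52)&(q[:,2]<66)]; rc=cv2.minAreaRect(q[:,:2].astype(np.float32)); print("block",rc,len(q))
# stone: amber mask in top and side
for n,box in(("top0",(270,195,320,240)),("side0",(270,190,320,230))):
    p,P=cloud(n); x0,y0,x1,y1=box; h=cv2.cvtColor(p,cv2.COLOR_BGR2HSV)[y0:y1,x0:x1]; m=cv2.inRange(h,(8,150,90),(25,255,255))>0
    v,u=np.nonzero(m); print(n,m.sum(),u.mean()+x0,v.mean()+y0, np.nanmedian(P[y0:y1,x0:x1][m],0).round(1))
    cv2.imwrite(f"pics/c_{n}.png",cv2.resize(p[y0-10:y1+10,x0-20:x1+20],None,fx=6,fy=6))
a=cv2.resize(cv2.imread("pics/top0.png")[155:245,260:440],None,fx=4,fy=4,interpolation=2)
cv2.imwrite("pics/crop1.png",a)
E
```

```text
f 500.26091922291005 470.2392864657416
cap 174.0 47 [641.1  74.1 168.5] [624.  65. 159.] [651.  83. 174.]
tester 166.0 61 [ 489.5 -252.5  158.3] [ 481. -265.  148.] [ 498. -241.  166.]
pen 148.0 70 [ 506.8 -183.9  138.2] [ 495. -197.  126.] [ 519. -171.  148.]
push 146.0 125 [ 471.9 -317.   129.6] [ 454. -335.  120.] [ 489. -298.  146.]
block ((490.0568542480469, -251.52023315429688), (199.53900146484375, 61.033260345458984), 75.60107421875) 929
top0 62 295.06451612903226 217.20967741935485 [499.7  56.6 112.8]
side0 627 292.4433811802233 205.05582137161085 [539.  231.2   1.7]
```

View pics/crop1.png

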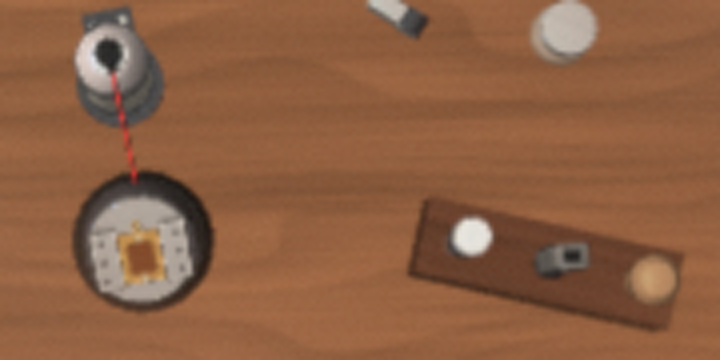

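The crop shows the cap at crop (110,55), straw down to (133,180), stone at (143,257) and tester at (565,258), standing in the middle hole. Next I work out the motion toward the cap.

```bash
cat >> h.py <<'E'
def go(pos,rot=None):
    """print shift in tool axes (m) and rotvec (deg, tool axes) from measured pose"""
    T=tool(); A=T[:3,:3]; t=A.T@(np.array(pos)-T[:3,3])/1000
    print("shift",t.round(4),"| len mm",round(1000*np.linalg.norm(t),1), end=" ")
    if rot is not None: print("turn",np.degrees(R.from_matrix(A.T@rot).as_rotvec()).round(2),end="")
    print()
E
python3 - <<'E'
from h import *
s=r.sense(); print(s["tcp_rot"],r.tip_reach,s["finger_gap"],s["ft_force"]); print(tool().round(3)); print(np.array(r.calibration("wrist")["tool_from_camera"]).round(2),K(r.calibration("wrist"))[0])
go([540,70,330])
E
```

```text
[-1.79920239e+02 -8.50876204e-03  1.58868917e+02] 19.0 85.36579237273395 [-0.30147393 -0.56281818 -0.00411084]
[[-9.33000e-01  3.61000e-01 -1.00000e-03  2.16105e+02]
 [ 3.61000e-01  9.33000e-01 -1.00000e-03  5.59323e+02]
 [ 0.00000e+00 -1.00000e-03 -1.00000e+00  2.49484e+02]
 [ 0.00000e+00  0.00000e+00  0.00000e+00  1.00000e+00]]
[[ 0.0000e+00 -9.5000e-01 -3.1000e-01  7.9860e+01]
 [ 1.0000e+00  0.0000e+00 -0.0000e+00 -9.0000e-02]
 [ 0.0000e+00 -3.1000e-01  9.5000e-01 -1.2239e+02]
 [ 0.0000e+00  0.0000e+00  0.0000e+00  1.0000e+00]] [[330.93995138   0.         317.86468964]
 [  0.         330.93995138 206.99267308]
 [  0.           0.           1.        ]]
shift [-0.4785 -0.3398 -0.0801] | len mm 592.3
```

```bash
python3 -m handwheel '[[-0.02,-0.014,-0.02,0,0,0,0],[-0.032,-0.0226,-0.02,0,0,0,0],[-0.032,-0.0226,-0.01,0,0,0,0],[-0.032,-0.0226,-0.01,0,0,0,0],[-0.032,-0.0226,-0.01,0,0,0,0],[-0.032,-0.0226,-0.01,0,0,0,0],[-0.032,-0.0226,0,0,0,0,0],[-0.032,-0.0226,0,0,0,0,0]]' 40 && python3 -m handwheel '[[-0.032,-0.0226,0,0,0,0,0],[-0.032,-0.0226,0,0,0,0,0],[-0.032,-0.0226,0,0,0,0,0],[-0.032,-0.0226,0,0,0,0,0],[-0.032,-0.0226,0,0,0,0,0],[-0.032,-0.0226,0,0,0,0,0],[-0.032,-0.0226,0,0,0,0,0],[0,0,0,0,0,0,0]]'; python3 - <<'E'
from h import *
shot("wrist","w1"); go([540,70,330]); print(r.sense()["tool_pos"])
E
```

```text
time: 0.82
tool_pos: [381.5, 311.3, 330.1]
tcp_rot: [179.9, 0.1, 158.9]
ft_force: [0.8, 0.4, -0.5]
finger_gap: -0.1
grip_force: 0.0
time: 1.48
tool_pos: [534.9, 78.7, 328.2]
tcp_rot: [-179.9, 0.0, 158.6]
ft_force: [0.8, 0.2, 0.8]
finger_gap: 0.3
grip_force: 0.0
shift [-0.01   -0.0081 -0.0017] | len mm 13.0 
[533.64017619  81.16908543 328.30439832]
```

View pics/w1.png

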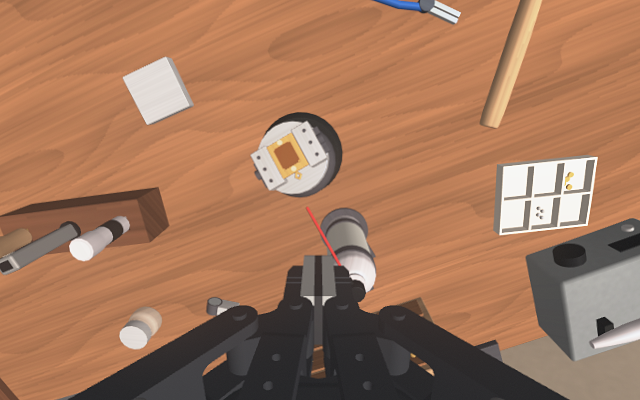

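The wrist view shows the stone at (287,155), mount in yellow around it, straw end at (307,208), cap at about (355,290) partly beside the fingers, and the tester's body top at (5,265).

```bash
python3 - <<'E'
from h import *
def dark(name,box,thr=60):
    p,d,M,n=load(name); x0,y0,x1,y1=box; g=p[y0:y1,x0:x1].max(2)
    N,l,st,c=cv2.connectedComponentsWithStats((g<thr).astype(np.uint8)); i=1+np.argmax(st[1:,4]); print(name,st[i],c[i]+[x0,y0]); uv=c[i]+[x0,y0]
    return n,M,uv
n,M,uv=dark("top0",(278,158,298,178)); a=rays(n,M,[uv]); print(onz(n,M,[uv],170))
n,M,uv2=dark("side0",(334,166,352,182)); b=rays(n,M,[uv2]); print(onz(n,M,[uv2],168)); print("tri",tri((a[0],a[1][0]),(b[0],b[1][0])))
p,P=cloud("w1"); d=load("w1")[1]
# stone
h=cv2.cvtColor(p,cv2.COLOR_BGR2HSV)
print(h[155,287],h[140,275],h[150,305],h[170,290],h[178,298])
for y in range(130,182,4): print(y,[ "%d/%d/%d"%tuple(h[y,x]) for x in range(262,314,5)])
q=P[145:166,280:296].reshape(-1,3); print(P[155,287],np.nanmedian(q,0))
c=np.nanmean(q,0); u,s,vt=np.linalg.svd(q[~np.isnan(q[:,0])]-c); print(vt[2]*np.sign(vt[2,2]),s/np.sqrt(len(q)))
E
```

```text
top0 [ 7  8  5  6 23] [286.86956522 168.2173913 ]
[[641.61446857  74.10740109 170.        ]]
side0 [ 5  5  9  7 49] [343.24489796 173.73469388]
[[643.20690975  66.61413068 168.        ]]
tri [644.23439796  73.90273588 164.08606379]
[ 12 159 167] [ 12  12 219] [ 12  11 223] [ 19 136 230] [ 17 130 219]
130 ['12/134/201', '11/70/51', '15/16/222', '14/13/221', '14/13/222', '13/16/217', '11/19/216', '15/14/220', '6/17/146', '13/14/221', '12/20/192']
134 ['11/135/197', '15/16/225', '13/14/222', '15/14/220', '15/16/217', '13/51/205', '16/121/201', '16/15/219', '15/16/219', '9/11/224', '12/11/225']
138 ['11/89/194', '14/15/222', '11/16/217', '15/14/219', '18/123/226', '19/134/232', '19/135/234', '12/11/224', '14/13/223', '14/13/219', '12/11/223']
142 ['14/15/219', '14/18/214', '8/14/213', '22/69/237', '20/94/233', '13/156/180', '19/134/232', '13/50/172', '14/15/222', '14/15/224', '9/17/195']
146 ['11/21/207', '14/56/190', '19/137/226', '18/138/229', '11/160/167', '11/159/168', '14/148/189', '20/134/237', '12/11/224', '11/13/224', '9/11/223']
150 ['14/18/218', '13/38/212', '19/134/232', '11/1
[... 624 characters left out ...]
 '13/155/176', '11/157/167', '21/81/234', '19/134/232', '20/134/236', '16/15/220', '12/21/158']
170 ['10/21/217', '13/19/219', '13/14/223', '15/12/220', '20/132/232', '19/134/231', '22/69/235', '18/124/220', '15/12/221', '15/14/220', '13/14/222']
174 ['13/14/226', '14/15/223', '14/15/220', '11/12/225', '19/139/230', '19/135/227', '13/40/204', '18/63/221', '15/36/220', '13/14/222', '11/13/223']
178 ['10/21/144', '14/15/223', '11/19/219', '11/13/224', '16/28/219', '11/13/219', '13/14/221', '17/105/216', '15/12/218', '11/13/223', '11/13/223']
[499.16039203  57.75105186 110.35488295] [499.28361997  58.25813945 110.85912865]
[-0.31559067  0.03649482  0.94819336] [6.24644343 4.79432305 1.05310785]
```

```bash
python3 -m handwheel '[[-0.035,0.0106,0.01,0,0,0,0],[-0.035,0.0106,0.02,0,0,0,0],[-0.035,0.0106,0.02,0,0,0,0],[0,0,0.03,0,0,0,0],[0,0,0.03,0,0,0,0],[0,0,0,0,0,0,0],[0,0,0,0,0,0,0]]'; python3 - <<'E'
from h import *
go([642.5,73.5,193]); print(r.sense()["ft_force"])
E
```

```text
time: 2.12
tool_pos: [640.0, 77.1, 216.9]
tcp_rot: [-179.9, -0.3, 158.9]
ft_force: [-0.3, 0.2, 0.9]
finger_gap: 0.1
grip_force: 0.0
shift [-0.0037 -0.0024  0.0239] | len mm 24.3 
[-0.31109413  0.17245974  0.90487888]
```

```bash
python3 -m handwheel '[[-0.0037,-0.0024,0.012,0,0,0,0],[0,0,0.011,0,0,0,0],[0,0,0,0,0,0,0],[0,0,0.003,0,0,0,0],[0,0,0.002,0,0,0,0],[0,0,0,0,0,0,0]]'; python3 - <<'E'
from h import *
shot("wrist","w2");shot("side","s2")
E
```

```text
time: 2.62
tool_pos: [644.6, 72.7, 191.6]
tcp_rot: [180.0, 0.0, 158.9]
ft_force: [0.1, 0.1, -0.4]
finger_gap: 0.1
grip_force: 0.0
```

```bash
python3 -m handwheel '[[0,0,0.002,0,0,0,0],[0,0,0,0,0,0,0]]'; python3 -m handwheel '[[0,0,0.002,0,0,0,0],[0,0,0,0,0,0,0]]';  python3 -m handwheel '[[0,0,0.001,0,0,0,0],[0,0,0,0,0,0,0]]'
```

```text
time: 2.88
tool_pos: [644.6, 72.8, 189.2]
tcp_rot: [180.0, 0.0, 158.9]
ft_force: [-0.1, -0.3, 0.5]
finger_gap: -0.2
grip_force: 0.0
time: 3.05
tool_pos: [644.6, 72.7, 187.5]
tcp_rot: [180.0, 0.0, 158.9]
ft_force: [-1.7, 0.2, 4.7]
finger_gap: -0.2
grip_force: 2.2
time: 3.22
tool_pos: [644.6, 72.8, 186.7]
tcp_rot: [180.0, 0.0, 158.9]
ft_force: [-2.3, -0.4, 5.6]
finger_gap: 0.0
grip_force: 2.6
```

```bash
python3 -m handwheel '[[0,0,0.002,0,0,0,0],[0,0,0,0,0,0,0]]'; python3 -m handwheel '[[0,0,0.001,0,0,0,0],[0,0,0,0,0,0,0]]';  python3 -m handwheel '[[0,0,0.001,0,0,0,0],[0,0,0,0,0,0,0]]'
```

```text
time: 3.38
tool_pos: [644.7, 72.8, 184.7]
tcp_rot: [180.0, 0.0, 158.9]
ft_force: [-2.6, -0.5, 6.8]
finger_gap: 0.3
grip_force: 3.6
time: 3.55
tool_pos: [644.7, 72.7, 184.2]
tcp_rot: [180.0, 0.0, 158.9]
ft_force: [-4.1, -1.0, 7.3]
finger_gap: -0.1
grip_force: 3.9
time: 3.72
tool_pos: [644.7, 72.8, 184.0]
tcp_rot: [180.0, 0.1, 158.9]
ft_force: [-6.0, -0.1, 12.1]
finger_gap: 0.0
grip_force: 6.1
```

```bash
python3 -m handwheel '[[0,0,0.0005,0,0,0,0],[0,0,0,0,0,0,0],[0,0,-0.01,0,0,0,0],[0,0,-0.03,0,0,0,0],[0,0,-0.04,0,0,0,0],[0,0,-0.03,0,0,0,0.085]]'; python3 -m handwheel '[[0.003,-0.04,-0.005,0,0,5,0.085],[0,-0.04,0,0,0,7,0.085],[-0.006,-0.04,0,0,0,7,0.085],[-0.011,-0.038,0,0,0,7,0.085],[-0.016,-0.037,0,0,0,7,0.085],[-0.020,-0.035,0,0,0,7,0.085],[-0.024,-0.032,0,0,0,7,0.085],[-0.028,-0.029,0,0,0,7,0.085]]';python3 -m handwheel '[[0,0,0,0,0,7,0.085],[0,0,0,0,0,7,0.085],[0,0,0,0,0,7,0.085],[0,0,0,0,0,7,0.085],[0,0,0,0,0,0,0.085]]'; python3 - <<'E'
from h import *
go([490,-252,300]); print(r.sense()["joint_pos"],r.sense()["ft_force"])
E
```

```text
time: 4.22
tool_pos: [644.4, 72.7, 293.6]
tcp_rot: [180.0, 0.0, 158.9]
ft_force: [0.2, -0.2, 0.7]
finger_gap: 11.0
grip_force: 0.0
time: 4.88
tool_pos: [509.9, -220.7, 296.6]
tcp_rot: [180.0, 0.0, 104.5]
ft_force: [0.1, -0.7, -1.0]
finger_gap: 84.7
grip_force: 0.0
time: 5.3
tool_pos: [510.8, -219.4, 296.4]
tcp_rot: [-180.0, -0.0, 76.5]
ft_force: [0.2, 0.2, 0.2]
finger_gap: 84.9
grip_force: 0.0
shift [-0.0365 -0.0126 -0.0036] | len mm 38.8 
[-2.85296086e+01 -2.03192652e-01  8.84836903e+01 -1.07106403e-03
  9.17371094e+01 -1.50290332e+01] [0.24597802 0.22567696 0.16265582]
```

```bash
python3 - <<'E'
from h import *
shot("wrist","w3"); shot("top","t3")
p,P=cloud("w3")
d=load("w3")[1]
m=(P[...,2]>140)&(P[...,2]<175); m[260:]=False
N,l,st,c=cv2.connectedComponentsWithStats(m.astype(np.uint8))
for i in range(1,N):
    if st[i,4]>150:
        q=P[l==i]; print(st[i],c[i],np.median(q,0).round(1)); 
E
```

```text
[292 220  25  34 676] [304.24112426 236.4556213 ] [ 491.2 -247.5  158.1]
```

View pics/w3.png

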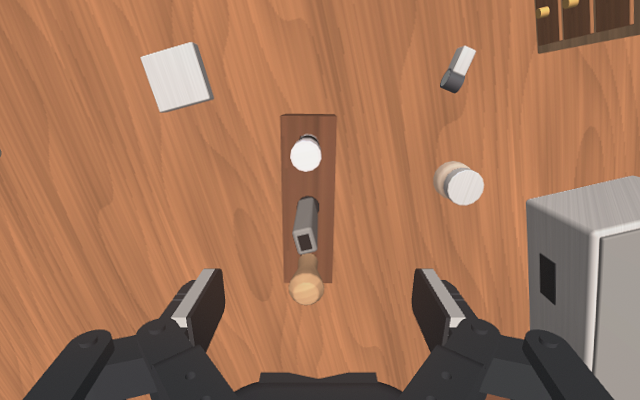

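The wrist view shows the tester's top face at (304,240), slightly turned against the block; penlight at (305,153), pusher at (306,288).

```bash
python3 - <<'E'
from h import *
p,P=cloud("w3")
g=p.max(2); s=p.max(2).astype(int)-p.min(2)
print("rows gray/sat around tester")
for y in range(218,262,4): print(y,["%d,%d,%.0f"%(g[y,x],s[y,x],P[y,x,2]) for x in range(286,326,3)])
E
```

```text
rows gray/sat around tester
218 ['135,68,57', '138,70,59', '141,71,59', '122,28,127', '128,14,130', '128,14,132', '129,15,133', '129,14,136', '123,13,136', '94,14,122', '88,11,93', '138,70,60', '141,71,59', '138,70,59']
222 ['135,68,59', '136,68,59', '142,73,60', '121,12,139', '128,14,142', '128,14,143', '129,14,144', '129,14,146', '122,14,146', '93,14,133', '89,11,104', '139,71,60', '142,72,58', '137,69,60']
226 ['135,69,59', '137,69,59', '143,75,59', '127,14,149', '128,15,151', '129,15,153', '128,13,154', '128,14,156', '118,13,155', '93,14,142', '89,10,116', '138,71,60', '141,72,59', '136,69,59']
230 ['135,68,58', '136,69,58', '128,50,154', '150,16,156', '168,17,158', '175,17,158', '175,18,158', '172,16,158', '157,16,158', '91,12,150', '90,11,124', '138,70,57', '140,71,59', '136,69,58']
234 ['135,67,58', '137,70,60', '127,37,158', '165,16,160', '170,18,158', '155,16,159', '133,14,159', '79,12,160', '165,17,159', '114,13,155', '89,11,134', '138,71,58', '140,70,59', '137,69,57']
238 ['135,68,59', '138,70,58', '144,76,59', '153,16,157', '74,14,162', '65,14,160', '67,15,160', '64,14,16
[... 329 characters left out ...]
, '163,17,160', '63,15,159', '65,16,160', '66,15,159', '62,16,159', '163,16,157', '121,11,156', '139,71,58', '140,71,60', '135,69,58']
250 ['137,69,60', '139,70,58', '143,73,58', '144,74,59', '144,14,159', '95,13,159', '120,14,158', '144,14,159', '167,16,158', '152,14,158', '122,35,60', '138,71,59', '139,70,58', '134,67,59']
254 ['140,72,58', '142,73,59', '143,73,60', '143,73,59', '134,66,60', '106,19,23', '150,58,64', '172,74,65', '174,74,63', '150,69,60', '128,64,56', '138,71,58', '139,71,59', '134,68,59']
258 ['139,71,59', '142,73,60', '142,73,58', '144,73,60', '137,70,58', '151,62,71', '160,67,74', '163,68,74', '163,68,73', '162,68,70', '139,61,61', '137,71,59', '139,71,58', '133,67,58']
```

```bash
cat > tt.py <<'E'
from h import *
def top(name,zt=160):
    p,d,M,n=load(name); _,P=cloud(name); g=p.max(2).astype(int); s=g-p.min(2)
    m=(s<25)&((g>140)|(g<84))&(P[...,2]>153)&(P[...,2]<170); m[:,:200]=0; m[:,420:]=0; m[262:]=0
    m=cv2.morphologyEx(m.astype(np.uint8),cv2.MORPH_OPEN,np.ones((2,2)))
    N,l,st,c=cv2.connectedComponentsWithStats(m); i=1+np.argmax(st[1:,4])
    v,u=np.nonzero(l==i); W=onz(n,M,np.c_[u,v],zt)[:,:2]; rc=cv2.minAreaRect(W.astype(np.float32)); uv=np.array([u.min()+u.max(),v.min()+v.max()])/2
    zz=np.median(P[l==i][:,2]); print(name,st[i],rc,zz); return n,M,uv,rc
if __name__=="__main__":
    top("w3")
E
python3 tt.py
python3 - <<'E'
from h import *
go([490,-251,230])
E
```

```text
w3 [294 228  23  27 388] ((491.4984130859375, -251.29286193847656), (15.53097152709961, 22.142953872680664), 0.41949698328971863) nan
shift [-0.0357 -0.0133  0.0665] | len mm 76.6
```

```bash
python3 -m handwheel '[[-0.0178,-0.006,0.02,0,0,0,0.085],[-0.0177,-0.006,0.02,0,0,0,0.085],[0,0,0.005,0,0,-7,0.085],[0,0,0,0,0,-7,0.085],[0,0,0,0,0,0,0.085],[0,0,0,0,0,0,0.085]]'; python3 - <<'E'
from tt import *
shot("wrist","w4"); n,M,uv,rc=top("w4"); n0,M0,uv0,_=top("w3")
a=rays(n,M,[uv]);b=rays(n0,M0,[uv0]); print("tri",tri((a[0],a[1][0]),(b[0],b[1][0])))
go([*rc[0],125],R.from_euler('xyz',[180,0,rc[2]+90],degrees=True).as_matrix())
E
```

```text
time: 5.9
tool_pos: [491.3, -251.0, 251.8]
tcp_rot: [180.0, 0.0, 90.8]
ft_force: [0.8, -0.6, 0.0]
finger_gap: 85.4
grip_force: 0.0
w4 [308 206  23  30 622] ((491.5244445800781, -251.14358520507812), (15.171772003173828, 21.467529296875), 0.303795725107193) nan
w3 [294 228  23  27 388] ((491.4984130859375, -251.29286193847656), (15.53097152709961, 22.142953872680664), 0.41949698328971863) nan
tri [ 491.51910855 -250.22645885  162.09807148]
shift [-1.000e-04 -1.000e-04  1.271e-01] | len mm 127.1 turn [0.03 0.02 0.45]
```

```bash
python3 -m handwheel '[[0,0,0.025,0,0,0,0.085],[0,0,0.035,0,0,0,0.085],[0,0,0.035,0,0,0,0.085],[0,0,0.02,0,0,0,0.085],[0,0,0.01,0,0,0,0.085],[0,0,0.002,0,0,0,0.085],[0,0,0,0,0,0,0.05],[0,0,0,0,0,0,0.03]]' 60; python3 -m handwheel '[[0,0,0,0,0,0,0.02],[0,0,0,0,0,0,0.005],[0,0,0,0,0,0,0.005],[0,0,0,0,0,0,0.005],[0,0,0,0,0,0,0.005],[0,0,0,0,0,0,0.005]]' 80
```

```text
time: 6.62
tool_pos: [492.5, -251.7, 126.9]
tcp_rot: [179.8, 0.1, 90.8]
ft_force: [0.1, -0.0, 1.7]
finger_gap: 62.9
grip_force: 0.0
time: 7.12
tool_pos: [491.9, -251.4, 125.9]
tcp_rot: [179.9, 0.1, 90.9]
ft_force: [-0.9, 1.3, 6.0]
finger_gap: 17.1
grip_force: 78.3
```

```bash
python3 -m handwheel '[[0,0,-0.008,0,0,0,0.005],[0,0,-0.012,0,0,0,0.005],[0,0,-0.015,0,0,0,0.005],[0,0,-0.02,0,0,0,0.005],[0,0,-0.025,0,0,0,0.005],[0,0,-0.03,0,0,0,0.005],[0,0,-0.03,0,0,0,0.005],[0,0,-0.03,0,0,0,0.005]]';python3 -m handwheel '[[0,0,-0.035,0,0,0,0.005],[0,0,-0.02,0,0,0,0.005],[0,0,0,0,0,0,0.005],[0,0,0,0,0,0,0.005]]'; python3 - <<'E'
from h import *
shot("wrist","w5"); shot("side","s5"); print(r.sense()["ft_force"],r.sense()["wrist_torque"])
E
```

```text
time: 7.78
tool_pos: [490.7, -250.8, 297.0]
tcp_rot: [-180.0, -0.0, 90.9]
ft_force: [0.4, -0.7, -1.9]
finger_gap: 17.0
grip_force: 78.4
time: 8.12
tool_pos: [491.6, -251.3, 352.2]
tcp_rot: [179.8, 0.1, 90.9]
ft_force: [-0.3, -0.2, -1.5]
finger_gap: 17.1
grip_force: 78.4
[ 0.22598808  0.08336451 -1.87955638] [-0.01284226  0.01494287 -0.02566203]
```

View pics/w5.png

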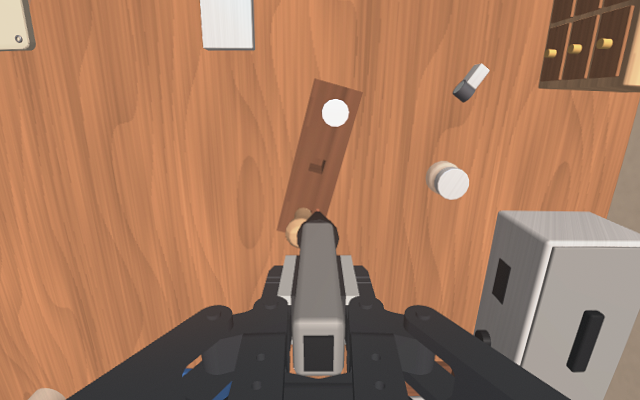

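The wrist view shows the tester held straight between the pads; the tip is hidden by the collar, the middle hole is empty at (317,167) and the two other tools still stand.

```bash
python3 -m handwheel '[[0.02,0.001,0,0,0,0,0.005],[0.035,0.001,0,0,0,0,0.005],[0.04,0.002,0,0,0,0,0.005],[0.04,0.002,0,0,0,0,0.005],[0.04,0.002,0.01,0,0,0,0.005],[0.04,0.002,0.01,0,0,0,0.005],[0.035,0.002,0.01,0,0,0,0.005],[0.02,0.001,0.01,0,0,0,0.005]]';python3 -m handwheel '[[0.01,0,0,0,0,0,0.005],[0,0,0,0,0,0,0.005],[0,0,0,0,0,0,0.005]]'; cat > st.py <<'E'
from h import *
def stone(name):
    p,d,M,n=load(name); _,P=cloud(name); h=cv2.cvtColor(p,cv2.COLOR_BGR2HSV)
    m=cv2.inRange(h,(9,140,150),(16,175,195)); m[~((P[...,2]>98)&(P[...,2]<128))]=0
    m=cv2.morphologyEx(m,cv2.MORPH_OPEN,np.ones((3,3)))
    N,l,s,c=cv2.connectedComponentsWithStats(m); i=1+np.argmax(s[1:,4])
    v,u=np.nonzero(l==i); rc=cv2.minAreaRect(np.c_[u,v].astype(np.float32)); q=P[l==i]; C=q.mean(0)
    _,sv,vt=np.linalg.svd(q-C); nn=vt[2]*np.sign(vt[2,2])
    print(name,s[i],"rect",rc,"depthC",C.round(1),"n",nn.round(3)); return n,M,rc,C,nn
if __name__=="__main__":
    shot("wrist","w6"); shot("wrist","w6b"); x=[stone(k) for k in("w1","w6","w6b")]
    a,b=[(lambda o,d:(o,d[0]))(*rays(n,M,[rc[0]])) for n,M,rc,*_ in x[:2]]; print("tri",tri(a,b))
    print(r.sense()["tool_pos"])
E
python3 st.py
```

```text
time: 8.88
tool_pos: [498.8, 22.7, 307.4]
tcp_rot: [-179.8, -0.1, 91.0]
ft_force: [-0.6, -0.5, -1.0]
finger_gap: 17.4
grip_force: 78.4
time: 9.13
tool_pos: [499.6, 28.8, 309.1]
tcp_rot: [-179.9, 0.0, 90.9]
ft_force: [-0.3, -0.4, -2.3]
finger_gap: 17.2
grip_force: 78.4
w1 [275 142  24  27 416] rect ((286.5000305175781, 154.99998474121094), (22.807889938354492, 18.782970428466797), 63.43495178222656) depthC [498.9  57.1 110.6] n [-0.307 -0.017  0.952]
w6 [307 145  25  21 455] rect ((319.1584167480469, 155.08416748046875), (20.298757553100586, 23.582382202148438), 84.2894058227539) depthC [499.1  57.  110.8] n [-0.3   -0.024  0.954]
w6b [307 144  25  21 455] rect ((318.8965759277344, 154.25863647460938), (20.263099670410156, 23.6679630279541), 85.2363510131836) depthC [499.4  56.9 110.9] n [-0.295 -0.017  0.955]
tri [499.28845472  56.61220781 107.86323266]
[500.11418908  27.85240512 309.99637842]
```

View pics/w6.png

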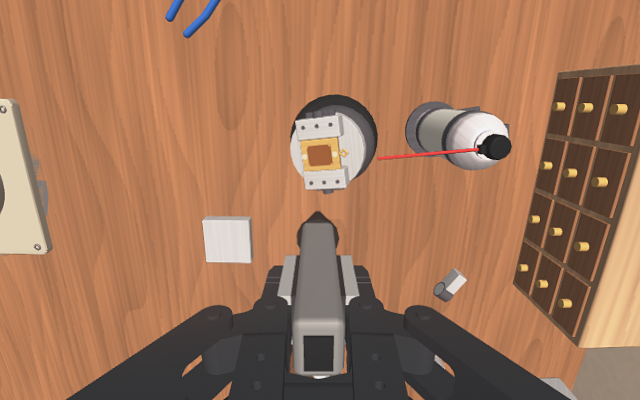

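The wrist view shows the stone clear at (319,155), mount and jaws around it, straw end at (379,158), cap at (495,147); bench is undisturbed.

```bash
python3 - <<'E'
from st import *
for k in("w1","w6","w6b"):
    n,M,rc,C,nn=stone(k); p,P=cloud(k); h=cv2.cvtColor(p,cv2.COLOR_BGR2HSV)
    # ray-plane corners for yaw
    o,d=rays(n,M,cv2.boxPoints(rc)); N=np.array([-.305,-.02,.95]);N/=np.linalg.norm(N); W=o+d*(((C-o)@N)/(d@N))[:,None]
    e=[W[1]-W[0],W[2]-W[1]]; print(" edges",[(np.linalg.norm(x).round(1),np.degrees(np.arctan2(x[1],x[0])).round(1)) for x in e])
    for it in range(3):
        hgt=(P-C)@N; rad=np.linalg.norm(P-C,axis=2)
        m=(np.abs(hgt+5.)<(4 if it<1 else 2.5))&(rad<38)&(h[...,1]<40)&(h[...,2]>195)
        q=P[m]; c=q.mean(0); N=np.linalg.svd(q-c,full_matrices=False)[2][2]; N*=np.sign(N[2])
    print(" jaw n",N.round(4),m.sum(),"h",((c-C)@N).round(2),"tilt",np.arccos(N[2]).round(3),"dir",np.degrees(np.arctan2(-N[1],-N[0])).round(1))
# tip in side view s5
E
```

```text
w1 [275 142  24  27 416] rect ((286.5000305175781, 154.99998474121094), (22.807889938354492, 18.782970428466797), 63.43495178222656) depthC [498.9  57.1 110.6] n [-0.307 -0.017  0.952]
 edges [(np.float64(19.6), np.float64(94.5)), (np.float64(23.6), np.float64(6.6))]
 jaw n [-0.3003 -0.0451  0.9528] 1290 h -4.76 tilt 0.309 dir 8.5
w6 [307 145  25  21 455] rect ((319.1584167480469, 155.08416748046875), (20.298757553100586, 23.582382202148438), 84.2894058227539) depthC [499.1  57.  110.8] n [-0.3   -0.024  0.954]
 edges [(np.float64(24.0), np.float64(9.0)), (np.float64(19.5), np.float64(-82.7))]
 jaw n [-0.3004 -0.0484  0.9526] 1410 h -4.8 tilt 0.309 dir 9.2
w6b [307 144  25  21 455] rect ((318.8965759277344, 154.25863647460938), (20.263099670410156, 23.6679630279541), 85.2363510131836) depthC [499.4  56.9 110.9] n [-0.295 -0.017  0.955]
 edges [(np.float64(24.0), np.float64(8.0)), (np.float64(19.4), np.float64(-83.7))]
 jaw n [-0.2982 -0.0477  0.9533] 1415 h -4.79 tilt 0.307 dir 9.1
```

```bash
cat > tgt.py <<'E'
from h import *
N=np.array([-.300,-.046,.953]);N/=np.linalg.norm(N); C=np.array([499.2,56.9,111.3])
z=-N; x=np.array([-.016,1,0]); x-=z*(x@z); x/=np.linalg.norm(x); ROT=np.c_[x,np.cross(z,x),z]
E
python3 - <<'E'
from tgt import *
go(C+N*136,ROT); s=r.sense(); print(s["tool_pos"],s["time"]); print((C+N*136))
from h import *
p,P=cloud("s5"); d=load("s5")[1]
m=(np.abs(P[...,0]-491)<25)&(np.abs(P[...,1]+251)<25)&(P[...,2]>225)&(P[...,2]<335)
for zz in range(230,335,10):
    q=P[m&(np.abs(P[...,2]-zz)<5)]; print(zz,len(q),q.mean(0).round(1) if len(q) else "", (q[:,0].min().round(),q[:,0].max().round()) if len(q) else "")
E
```

```text
shift [ 0.0234 -0.0414  0.0691] | len mm 83.9 turn [-17.5    2.39  -0.47]
[500.11418908  27.85240512 309.99637842] 9.2333
[458.40662838  50.64501635 240.88694383]
230 0  
240 8 [ 493.5 -252.3  240.1] (np.float64(493.0), np.float64(494.0))
250 14 [ 492.9 -254.7  250.3] (np.float64(490.0), np.float64(497.0))
260 32 [ 492.4 -256.4  259.7] (np.float64(487.0), np.float64(500.0))
270 45 [ 491.8 -257.8  270.2] (np.float64(486.0), np.float64(500.0))
280 34 [ 492.  -258.3  279.2] (np.float64(486.0), np.float64(504.0))
290 76 [ 490.3 -259.7  290.1] (np.float64(481.0), np.float64(504.0))
300 75 [ 491.3 -260.4  299.8] (np.float64(485.0), np.float64(502.0))
310 76 [ 491.5 -260.8  310.2] (np.float64(484.0), np.float64(503.0))
320 73 [ 490.9 -260.8  320.3] (np.float64(484.0), np.float64(503.0))
330 70 [ 491.7 -262.2  330.1] (np.float64(479.0), np.float64(507.0))
```

```bash
python3 -m handwheel '[[0.0117,-0.0207,0,0,0,0,0.005],[0.0117,-0.0207,0,0,0,0,0.005],[0,0,0,-5.83,0.8,-0.16,0.005],[0,0,0,-5.83,0.8,-0.16,0.005],[0,0,0,-5.84,0.79,-0.15,0.005],[0,0,0,0,0,0,0.005],[0,0,0,0,0,0,0.005]]'; python3 - <<'E'
from tgt import *
go(C+N*136,ROT)
E
```

```text
time: 9.82
tool_pos: [457.4, 50.5, 310.4]
tcp_rot: [162.5, -2.2, 91.5]
ft_force: [-0.0, 0.7, -0.7]
finger_gap: 17.5
grip_force: 78.6
shift [-0.0026 -0.02    0.0665] | len mm 69.5 turn [ 0.01  0.04 -0.07]
```

```bash
python3 -m handwheel '[[-0.0013,-0.01,0.015,0,0,0,0.005],[-0.0013,-0.01,0.025,0,0,0,0.005],[0,0,0.016,0,0,0,0.005],[0,0,0.01,0,0,0,0.005],[0,0,0,0,0,0,0.005],[0,0,0,0,0,0,0.005]]'; python3 - <<'E'
from tgt import *
go(C+N*136,ROT); print(r.sense()["ft_force"])
shot("side","s7"); p=cv2.imread("pics/s7.png"); cv2.imwrite("pics/s7c.png",cv2.resize(p[130:250,230:390],None,fx=5,fy=5,interpolation=2))
E
```

```text
time: 10.32
tool_pos: [459.5, 51.8, 241.1]
tcp_rot: [162.6, -2.3, 91.7]
ft_force: [-0.2, 1.0, -0.1]
finger_gap: 16.9
grip_force: 78.5
shift [-0.0011 -0.0012 -0.0002] | len mm 1.6 turn [-0.14 -0.04  0.03]
[-0.1933733   0.9910782  -0.08140164]
```

View pics/s7c.png

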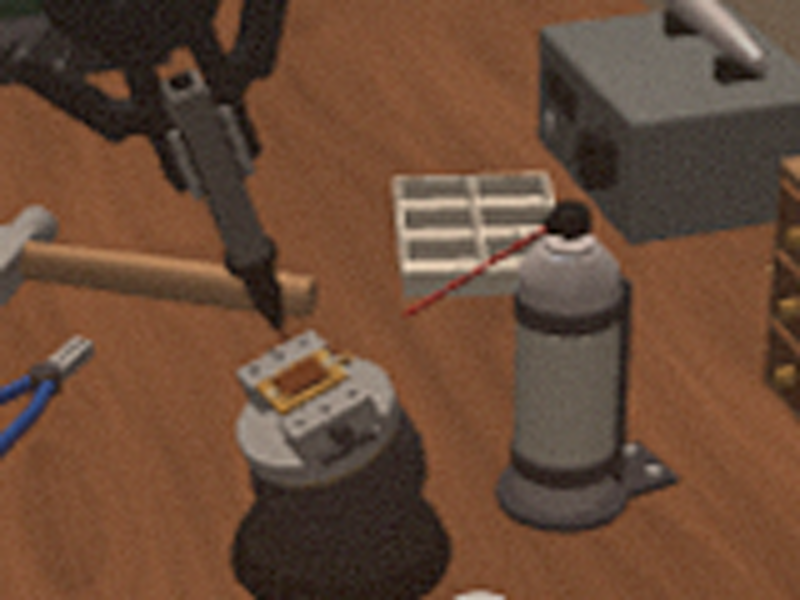

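The close side view shows the tip at crop (280,328), above the stone at crop (303,378); the cap is back up and the straw is untouched.

```bash
python3 - <<'E'
from tgt import *
c=r.calibration("side");k,D=K(c)
pr=lambda X:cv2.projectPoints(np.array(X,float).reshape(-1,3),np.array(c["rvec"],float),np.array(c["tvec"],float),k,D)[0].reshape(-1,2)
T=tool(); t=lambda z:T[:3,3]+T[:3,2]*z
cr=lambda q:((q-[230,130])*5+2).round(0).tolist()
print("C",cr(pr(C)),"tip",cr(pr(t(116))),"collar mid",cr(pr(t(63))),"top",cr(pr(t(-34))))
h=cv2.cvtColor(cv2.imread("pics/s7.png"),cv2.COLOR_BGR2HSV)
p,d,M,n=load("s7"); 
m=cv2.inRange(h,(5,120,100),(16,255,190)); m[:, :280]=0;m[:,305:]=0;m[:198]=0;m[215:]=0
v,u=np.nonzero(m); print("stone px", len(u),cr(np.array([u.mean(),v.mean()])))
# darkness of body per row
p=load("s7")[0]; 
for y in range(146,198,4):
    g=p[y,255:300].max(1).astype(int); s=g-p[y,255:300].min(1); print(y,[int(x)+255 for x in np.nonzero((s<22)&(g<120))[0]])
E
```

```text
C [[292.0, 377.0]] tip [[281.0, 342.0]] collar mid [[246.0, 255.0]] top [[175.0, 83.0]]
stone px 124 [310.0, 366.0]
146 [256, 257, 258, 259, 260, 261, 263, 264, 265, 266, 267, 268, 271, 272, 273, 274, 275, 276, 277, 278, 279]
150 [255, 256, 257, 258, 259, 260, 261, 262, 263, 264, 265, 266, 267, 268, 269, 270, 271, 272, 273, 274, 275, 276, 277]
154 [255, 256, 257, 258, 259, 260, 261, 262, 263, 264, 265, 266, 267, 268, 269, 270, 271, 272, 273, 274, 275, 276, 277, 278, 279]
158 [261, 262, 263, 264, 265, 266, 267, 268, 269, 270, 271, 272, 273, 274, 275, 276, 277, 278, 279, 280]
162 [263, 264, 265, 266, 267, 268, 269, 270, 271, 272, 273, 274, 275, 276, 277, 278, 279]
166 [265, 266, 267, 268, 269, 270, 271, 272, 273, 274, 275, 276, 277]
170 [272, 273, 274, 275, 276, 277, 278, 279]
174 [274, 275, 276, 277, 278, 279, 280]
178 [275, 276, 277, 278, 279, 280, 281, 282, 283]
182 [275, 276, 277, 278, 279, 280, 281, 282, 283]
186 [279, 280, 282, 283, 284]
190 [281, 282, 283, 284, 285]
194 [284, 285]
```

```bash
python3 - <<'E'
from tgt import *
c=r.calibration("side");k,D=K(c)
pr=lambda X:cv2.projectPoints(np.array(X,float).reshape(-1,3),np.array(c["rvec"],float),np.array(c["tvec"],float),k,D)[0].reshape(-1,2)
print("pred C",pr(C),"mount ctr",pr(C-3*N))
vx=np.array([.99,.148,0]); vx-=N*(vx@N); vx/=np.linalg.norm(vx); vy=np.cross(N,vx)
print("stone corners",pr([C+a*12*vx+b*10*vy for a in(-1,1) for b in(-1,1)]).round(1).tolist())
for nm in("side0","s7"):
    p,P=cloud(nm); h=cv2.cvtColor(p,cv2.COLOR_BGR2HSV).astype(int)
    m=(P[...,2]>95)&(np.abs(P[...,0]-500)<40)&(np.abs(P[...,1]-57)<40)
    a=m&(h[...,1]>90); v,u=np.nonzero(a); print(nm,"amber+brass",len(u),u.mean().round(2),v.mean().round(2),"med3D",np.median(P[a],0).round(1))
    b=a&(h[...,2]<165)&(h[...,0]<17); v,u=np.nonzero(b); print("  stone",len(u),u.mean().round(2),v.mean().round(2),u.min(),u.max(),v.min(),v.max(),P[b].mean(0).round(1))
for y in range(199,212): print(y,["%d/%d/%d"%tuple(h[y,x]) for x in range(280,302,2)])
E
```

```text
pred C [[287.9900722  205.05283306]] mount ctr [[288.37345618 205.9862948 ]]
stone corners [[285.3, 209.4], [282.0, 205.5], [294.0, 204.6], [290.6, 200.8]]
side0 amber+brass 137 290.24 205.58 med3D [503.8  53.6 111.3]
  stone 102 290.34 205.3 281 300 199 216 [504.4  54.6 111. ]
s7 amber+brass 428 283.23 170.93 med3D [488.7  44.8 183.1]
  stone 350 282.72 169.32 269 301 114 217 [487.7  46.5 210.3]
199 ['12/149/130', '10/165/127', '10/125/112', '16/42/150', '13/31/156', '14/39/138', '13/31/156', '15/83/142', '11/155/122', '11/153/123', '11/148/124']
200 ['12/161/122', '11/138/133', '14/46/111', '8/37/131', '13/40/159', '13/30/162', '15/97/165', '18/146/177', '9/139/101', '13/157/130', '12/157/128']
201 ['11/168/123', '12/77/146', '12/34/135', '14/34/112', '11/26/157', '15/91/157', '14/160/134', '18/143/186', '14/66/140', '16/123/143', '15/128/152']
202 ['11/76/141', '13/43/154', '16/39/151', '17/31/148', '16/96/160', '13/155/125', '11/183/110', '16/119/159', '18/82/155', '17/158/102', '15/68/139']
203 ['14/44/115', '14/39/152', '14/35/151', '14/77/156', '14/164/138', '10/186/107', '12/
[... 581 characters left out ...]
/104', '10/175/112', '10/168/85', '17/152/131', '17/166/154', '16/117/109', '13/34/156', '12/37/159']
208 ['12/36/71', '16/159/135', '17/80/175', '14/171/115', '9/167/98', '15/152/129', '17/159/172', '16/140/106', '14/38/147', '13/39/158', '6/36/100']
209 ['14/38/74', '12/96/88', '17/121/168', '15/154/154', '16/157/130', '16/163/160', '15/149/115', '13/32/142', '12/37/159', '14/40/160', '12/43/130']
210 ['13/35/88', '14/45/74', '17/165/136', '17/161/163', '16/163/163', '18/141/105', '13/35/137', '15/39/157', '12/42/156', '12/40/161', '16/37/164']
211 ['17/36/136', '14/49/78', '14/113/86', '17/166/187', '15/146/112', '14/60/115', '13/34/159', '9/43/120', '12/43/154', '11/40/160', '15/44/104']
```

```bash
cat > f.py <<'E'
from tgt import *
F=[];Z=[]
for i in range(16):
    s=r.sense(); F.append(s["ft_force"]); Z.append(np.array(s["tool_pos"])); r.snapshot("wrist")
F=np.array(F);Z=np.array(Z).mean(0); T=tool()
print("F.N %.2f"%(F@N).mean(),"sd %.2f"%(F@N).std(),"mean",F.mean(0).round(2),"h along N %.2f"%((Z-C)@N),"lat",(T[:3,:3].T@(Z-C))[:2].round(1),"angle %.2f"%np.degrees(np.arccos(-T[:3,2]@N)),"t",s["time"])
E
python3 f.py; python3 -m handwheel '[[-0.001,0,0.007,0,0,0,0.005],[0,0,0.006,0,0,0,0.005],[0,0,0.003,0,0,0,0.005],[0,0,0,0,0,0,0.005],[0,0,0,0,0,0,0.005]]'; python3 f.py
```

```text
F.N -0.99 sd 0.51 mean [ 0.    0.06 -1.04] h along N 136.21 lat [1.5 1. ] angle 0.05 t 11.1167
time: 11.58
tool_pos: [463.6, 51.8, 224.7]
tcp_rot: [162.6, -2.3, 91.7]
ft_force: [-0.3, -0.3, -0.3]
finger_gap: 17.2
grip_force: 78.5
F.N -0.81 sd 0.49 mean [-0.22  0.19 -0.91] h along N 119.68 lat [0.5 0.6] angle 0.05 t 12.3333
```

```bash
python3 -m handwheel '[[0,0,0.002,0,0,0,0.005],[0,0,0,0,0,0,0.005]]' >/dev/null; python3 f.py;  python3 -m handwheel '[[0,0,0.001,0,0,0,0.005],[0,0,0,0,0,0,0.005]]' >/dev/null; python3 f.py; python3 -m handwheel '[[0,0,0.001,0,0,0,0.005],[0,0,0,0,0,0,0.005]]'>/dev/null; python3 f.py
```

```text
F.N -0.92 sd 0.45 mean [-0.03 -0.16 -0.98] h along N 117.57 lat [0.5 0.5] angle 0.05 t 13.3
F.N -1.04 sd 0.50 mean [ 0.16 -0.07 -1.04] h along N 116.59 lat [0.5 0.5] angle 0.05 t 14.2667
F.N 0.42 sd 0.46 mean [-0.38  0.02  0.32] h along N 115.67 lat [0.5 0.6] angle 0.05 t 15.2333
```

```bash
python3 -m handwheel '[[0,0,0.001,0,0,0,0.005],[0,0,0,0,0,0,0.005]]'>/dev/null; python3 f.py; python3 -m handwheel '[[0,0,0.0007,0,0,0,0.005],[0,0,0,0,0,0,0.005]]' >/dev/null; python3 f.py;  python3 - <<'E'
from h import *
shot("side","s9"); p=cv2.imread("pics/s9.png"); cv2.imwrite("pics/s9c.png",cv2.resize(p[150:240,240:360],None,fx=6,fy=6,interpolation=2))
E
```

```text
F.N 0.83 sd 0.35 mean [-0.38 -0.16  0.74] h along N 114.63 lat [0.5 0.6] angle 0.05 t 16.2
F.N 0.82 sd 0.48 mean [-0.37 -0.08  0.74] h along N 113.93 lat [0.5 0.6] angle 0.05 t 17.1667
```

View pics/s9c.png

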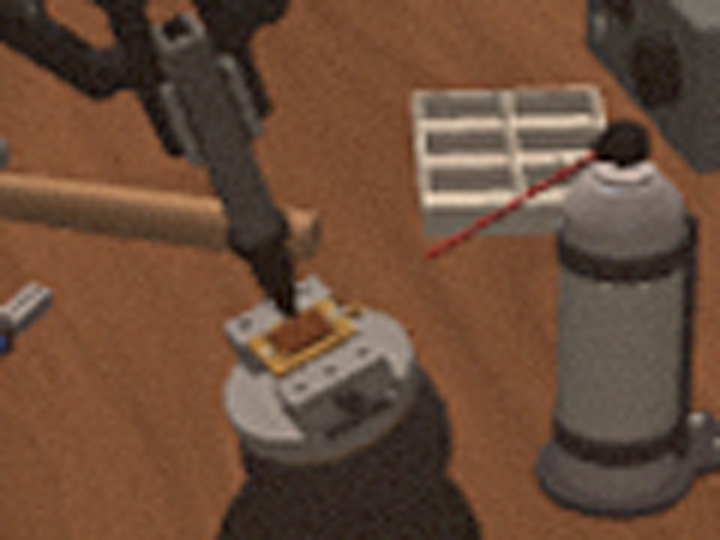

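The side view shows the probe standing on the amber face, nose end at crop (288,310), implied tip at about (296,330) against a stone centre at about (302,332). It is well inside the stone and clear of the brass, about 2 mm in.

```bash
python3 -m handwheel '[[0,0,0,0,0,0,0.005],[0,0,0,0,0,0,0.005],[0,0,0,0,0,0,0.005],[0,0,0,0,0,0,0.005],[0,0,0,0,0,0,0.005],[0,0,0,0,0,0,0.005],[0,0,0,0,0,0,0.005],[0,0,0,0,0,0,0.005]]'; python3 f.py; python3 - <<'E'
from st import *
shot("wrist","w9"); 
from bench import r
print(r.hand_in())
E
```

```text
time: 17.93
tool_pos: [465.6, 52.1, 220.1]
tcp_rot: [162.5, -2.3, 91.7]
ft_force: [-0.1, 0.1, 1.6]
finger_gap: 17.4
grip_force: 79.0
F.N 1.40 sd 0.41 mean [-0.22 -0.16  1.39] h along N 113.92 lat [0.5 0.5] angle 0.05 t 18.6833
the job is handed in; nothing more can be done
None
```

I pressed the duster cap right down and let it come back up. The gem tester is held square on the large stone with its sprung tip about 2–3 mm in, judged from the force and the travel since contact. The job was handed in at about 19 s with the tester still in the gripper; the hand-in gave no verdict.

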